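# Seat the amber filter in its cell and close the keeper

### The arm

A 7-joint arm with a two-finger parallel gripper is mounted at the origin on the work surface. World frame = base frame: x ahead of the robot, y to its left, z up, the work surface at z = 0. Lengths are in m, angles in rad, forces in N, time in s.
With the tool pointing down it reaches from about 0.425 to 0.925 m from the base axis. Payload 6.8 kg.
Tool frame: the origin (TCP) lies between the finger pads; the fingertips stand r.tip_extent ahead of it and the grasp point (between the pads) lies 5 mm behind it (r.tip_extent is the distance from the TCP to the fingertips, in m); y points along the fingers, x is the direction in which the jaws open and shut, and the axes are right-handed (so a half turn about y gives the same grasp; the last joint's range is limited). The gripper opens to 85 mm and grips with 20 to 120 N. Pads are 22 mm wide; open, the fingers measure 114 mm over their backs; the gripper's body (76 mm by 85 mm) begins 54 mm behind the grasp point. The pads swing forward as they close: fully open they stand 13 mm farther back than shut.
Start: joints at [-1.321, 0.477, 0.022, 1.555, -0.011, 1.109, -0.083], TCP at [0.236, 0.632, 0.245] pointing down, gripper open.
Joint ranges: [-2.96, 2.96], [-0.34, 2.1], [-1.41, 1.46], [0.24, 2.44], [-1.37, 4.51], [0.17, 1.92], [-2.96, 2.96]. Speed limits (rad/s): [2.39, 2.39, 3.14, 3.14, 3.14, 3.14, 3.14].

### API

Orientations are given as a rotation vector (axis times angle).
In Python, from bench import r gives the robot as it stands.
- The arm moves only by the tool send_rows, never from a script. Its argument "plan" is a list of rows, each a list of 5 numbers: the shift along the tool's x, y, z in cm, then the turn about the tool's y in degrees, then the opening, from 0 (shut) to 1 (fully open). In form: [[dx, dy, dz, spin, grip], ...]. A call has 1 to 12 rows; each row shifts and turns the commanded pose from where the row before left it, along the tool's axes as they then stand; what a row does not reach is not made up. A row lasts 1/8 s, in which the tool goes at most 62.5 mm and 10.7 degrees, less where a joint would pass 70% of its speed; a pose out of reach is approached as far as the arm can. A call is refused whole if a number of a shift passes 6.25 or a number of a turn 10.7, either way. A call with a gripper value outside its range is refused whole. The fingers move at their own pace and stop on an object; "force" is the grip in N (left out, the last holds). Time passes only in rows, so rows that do not move let the fingers close. It gives the time, the measured TCP pose, the force and the opening at its end, in the units of the state.
- r.get_obs(): the state, without advancing time (a new reading comes with each control period).
- r.grab_frame(name): name is "scene" or "top"; returns a dict with "image" (420x560x3 uint8, red, green, blue), "camera_matrix" (3x3 intrinsics, pixels), "cam_to_world" (4x4, takes a point from camera to world coordinates). Camera axes: x right, y down, z forward; pixel columns grow to the right and rows downward; lengths in m; the calibration is good to about 2 mm. A picture is of the moment at which its call begins. There is no depth.
- r.hand_in(): hands the job in, once; it reports no verdict.
Trained networks look in the newest picture that a camera, given by its name, has taken for a name from the list of things; names that differ only in an ending like _2 or _b are one class to them, and where a whole thing is asked for, a point or a joint stands for the part that bears it (a point fixed in the world has none). Each returns a list of dicts, best first, with "p" (0 to 1); they miss things now and then, are a little off and sometimes report something else, mostly with a low value. They report only what shows in the picture. A call takes as long as a camera call. They do not tell look-alikes from the thing itself.
- r.recognise(camera, target): "rect" ([left, top, right, bottom] in pixels, round what is visible of it).
The state is a dict: "clock": time; "joints": joint angles; "qvel": joint speeds; "tau": joint torques, N m; "tcp_pos": TCP position; "orientation": TCP orientation; "contact_force": force on the tool from outside, world axes, zero at the start; "moment": the same for the moment, N m; "grip_width": finger opening in m.
Only numpy, scipy, OpenCV 4.12 (cv2) and the standard library are available. Lean on these libraries where they do the work, as an engineer would, in place of code of your own. Each camera call takes 0.05 s, during which the arm holds its last target.

### The job

With the fingertips only, gently nudge the amber filter across the black plate and over the rim of the round cell until it drops in and lies flat on the floor of the cell; only then push the red keeper by its post all the way to its stop, so that it covers the filter's edge. Do not pick up or lift either filter, do not disturb the blue filter or anything else on the table, and finish clear of everything.

Things in the scene. Friction and masses are not known exactly. Their poses are not given: they have to be found in the camera images.
- plate: Black loading plate, fixed to the table, 150 x 230 x 22 mm. Origin on the table directly under the centre of its round cell; x from the keeper towards the cell, y along the plate's length, z up. The plate spans x -85..+65 mm and y -115..+115 mm; its flat deck is 22 mm above the table. Both filters start flat on the deck, on opposite sides of the cell (one around y = +67 mm, the other around y = -67 mm; which is which varies).
- cell (a point): Centre of the floor of the cell: a round blind recess in the deck, 54 mm across and 7 mm deep with a white floor, floor 15 mm above the table. A filter in it lies 1 mm below the deck.
- amber_center (a point): Centre (half-way up) of the amber filter: a loose flat disc, 50 mm across and 6 mm thick, amber glass in a slim bare-aluminium ring, 40 g (may vary by a third). Starts 3 mm above the deck; 3 mm above the cell floor when home. Its z is the disc's axis.
- blue_center (a point): Centre (half-way up) of the blue filter: the same disc but with blue glass. Stays where it lies.
- keeper (a joint): Travel in m of the red keeper, a flat tab 24 mm wide, 4 mm thick, 1 mm above the deck, that slides along the plate's +x. 0 = fully open (tip 40 mm from the cell centre), 0.022 = fully closed against its stop (tip 18 mm from the cell centre, over the edge of the filter). It starts 0 to 6 mm along, clear of the cell; about 1.5 N of friction moves it and it stays where it is left.
- keeper_post (a point): Centre of the keeper's upright round red post, 14 mm across, standing from 5 to 31 mm above the deck (this point is 18 mm above the deck). Push it towards plate +x to close. At keeper value q it is at plate x = -68 mm + q, y = 0. Nothing stands behind it.
- tube: Dark lens tube standing on the table beyond the plate (on its +x side), 34 mm across, 45 mm tall; origin at the centre of its underside.
- retainer: Brass ring 28 mm across, 5 mm thick, lying on the deck between the cell and the plate's +x edge; origin at the centre of its underside.
- post: Steel post standing on the table beyond the plate (on its +x side), 25 mm across, 60 mm tall; origin at the centre of its underside.
- driver: Orange-handled screwdriver, 160 mm long, lying on the table to the robot's right of the plate.
- jar: White jar with blue cap, 48 mm across, 70 mm tall, to the robot's left of the plate; origin at the centre of its underside.
- amber: The amber filter itself; origin at the centre of its underside, z its axis.
Things that resemble listed ones, but are neither listed nor needed, are in the scene too. What is shaped like the amber but green or yellow is not meant.

How it is judged:
By the outcome, as a careful person would: the job done as asked, in the order asked, and still so for the second after the job is handed in, with the robot touching nothing.
It also fails if it takes over 45 s, if anything falls off the work surface, if the arm or the gripper's body presses on something with over 40 N, if the wrist force passes 120 N, or if a joint passes its speed limit or range.

## Working session

There is one attempt and no reset: what is moved stays moved. The work goes in short steps, Python scripts to look and compute and a tool call to move; the robot and the scene stay as the last step left them, time stands still between calls to the robot, and variables do not carry over. Pictures are saved under pics/ and viewed, and the job is handed in when it is done.

Besides the shell and the picture viewer there is one more tool, called after ">>>" as name(argument=value, ...), one argument or row to a line, values as JSON. send_rows: Moves the arm, as the interface text tells. Its arguments: {"type":"object","properties":{"plan":{"type":"array","items":{"type":"array","items":{"type":"number"}}},"force":{"type":"number"}},"required":["plan"]}

```bash
mkdir -p pics; ls; python3 - <<'E'
from bench import r
import cv2
o=r.get_obs(); print({k:(v if not hasattr(v,'round') else v) for k,v in o.items()}, r.tip_extent)
for c in ["scene","top"]:
    f=r.grab_frame(c); cv2.imwrite(f"pics/{c}0.png",f["image"][:,:,::-1]); print(c,f["camera_matrix"],f["cam_to_world"])
    for t in ["plate","amber","blue_center","keeper","keeper_post","retainer","tube","post","jar","driver","cell"]:
        try: print(t,[(d["p"],d["rect"]) for d in r.recognise(c,t)][:4])
        except Exception as e: print(t,e)
E
```

```text
pics
{'clock': 0.0, 'joints': array([-1.32110548,  0.47783498,  0.02235352,  1.55646397, -0.01149467,
        1.1093109 , -0.08308587]), 'qvel': array([ 0.00099881, -0.00179365, -0.00026723,  0.00094711, -0.00119056,
       -0.00248137, -0.00095118]), 'tau': array([ 3.74323299e-04, -5.96459806e+01,  1.60760779e+00, -2.81204367e+01,
        1.23822363e-02,  9.16788296e-03, -2.67466032e-05]), 'tcp_pos': array([0.23620905, 0.631704  , 0.2442973 ]), 'orientation': array([-1.35870695, -0.94070302,  0.9431149 ]), 'contact_force': array([ 0.14177514,  0.03363407, -0.15865028]), 'moment': array([-0.03539742,  0.01998869,  0.01423039]), 'grip_width': 0.08560219941702991} 0.014
scene [[387.74717952   0.         281.18321897]
 [  0.         387.74717952 216.77910823]
 [  0.           0.           1.        ]] [[ 0.41303367  0.60919821 -0.67696435  1.14085805]
 [ 0.91070752 -0.27312349  0.30986348 -0.26670574]
 [ 0.00387341 -0.74450057 -0.66761059  0.60493927]
 [ 0.          0.          0.          1.        ]]
plate [(0.81, [279.9, 179.2, 392.3, 247.3])]
amber [(0.76, [319.4, 165.5, 341.6, 175.
[... 755 characters left out ...]
         1.        ]] [[ 0.01052449 -0.98280277  0.18435821  0.40727634]
 [-0.99964973 -0.01481821 -0.02192783  0.00375288]
 [ 0.02428259 -0.18406285 -0.98261448  0.93743802]
 [ 0.          0.          0.          1.        ]]
plate [(0.56, [164.8, 188.3, 267.8, 260.2])]
amber [(0.79, [166.9, 279.0, 192.9, 302.3]), (0.76, [127.2, 233.6, 151.5, 253.3])]
blue_center [(0.77, [237.7, 215.6, 259.3, 239.8]), (0.28, [209.3, 232.0, 219.2, 250.7])]
keeper []
keeper_post [(0.67, [205.6, 233.0, 223.6, 251.5])]
retainer []
tube [(0.74, [194.9, 164.9, 213.5, 183.0])]
post []
jar [(0.65, [94.1, 184.9, 123.4, 210.2])]
driver [(0.67, [422.9, 187.4, 448.9, 248.6])]
cell [(0.66, [163.6, 188.3, 271.0, 263.9])]
```

View pics/scene0.png

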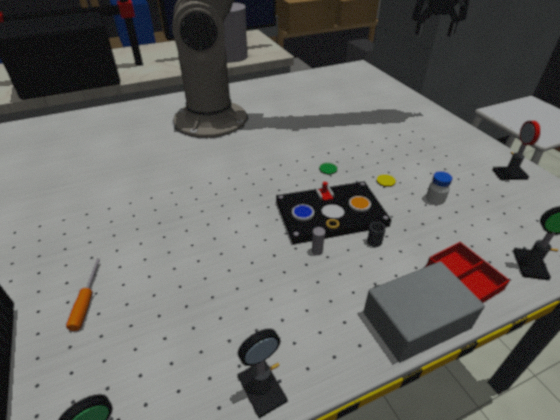

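View pics/top0.png

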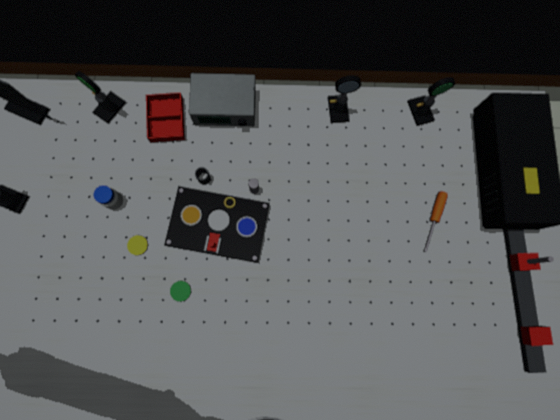

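```bash
python3 - <<'E'
import cv2
a=cv2.imread("pics/top0.png")[150:320,80:290]; cv2.imwrite("pics/top0c.png",cv2.resize(a,None,fx=3.5,fy=3.5,interpolation=cv2.INTER_CUBIC))
a=cv2.imread("pics/scene0.png")[150:270,270:470]; cv2.imwrite("pics/scene0c.png",cv2.resize(a,None,fx=4,fy=4,interpolation=cv2.INTER_CUBIC))
E
```

```text
(no output)
```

View pics/top0c.png

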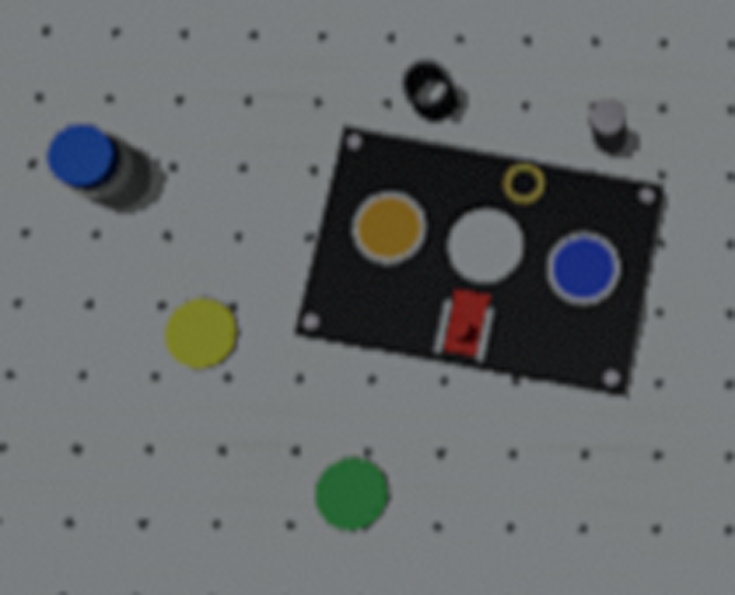

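View pics/scene0c.png

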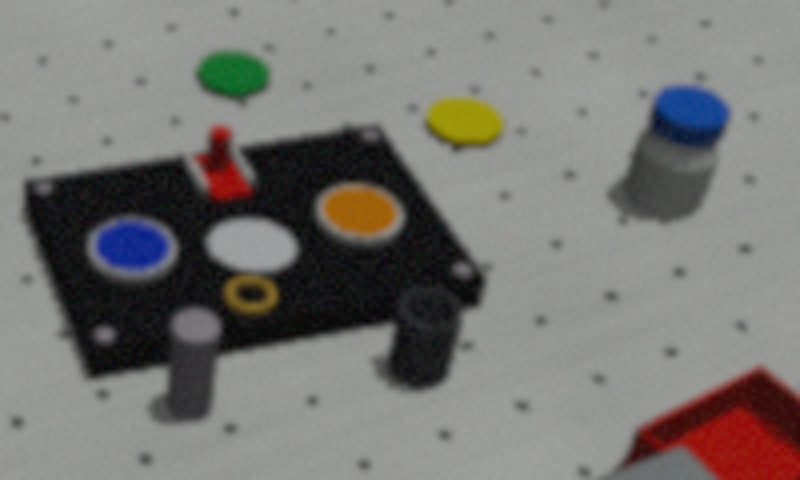

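Candidates in the top view: amber on the plate at about (191,215), yellow disc on the table at (137,245), green disc on the table at (181,291). I choose the ringed orange disc on the plate at (191,215). The crop shows its aluminium ring and that it lies opposite the blue one. Next I'll measure it.

```bash
cat > h.py <<'E'
import numpy as np, cv2
from scipy.spatial.transform import Rotation as R
from bench import r
def homog(f,z,x0=0.40,y0=0.0,s=4000.):
    # map pixel (u,v): world x = x0 + (H-v)/s ; y = y0+(W-u)/s
    K=f["camera_matrix"];T=np.linalg.inv(f["cam_to_world"])
    P=K@T[:3]
    return P
X0,X1,Y0,Y1,S=0.36,0.66,-0.05,0.40,2000.
def rect(f,z):
    K=f["camera_matrix"];P=K@np.linalg.inv(f["cam_to_world"])[:3]
    H,W=int((X1-X0)*S),int((Y1-Y0)*S)
    A=np.array([[0,-1/S,X1],[-1/S,0,Y1],[0,0,z],[0,0,1]])
    return cv2.warpPerspective(f["image"],P@A,(W,H),flags=cv2.INTER_CUBIC|cv2.WARP_INVERSE_MAP)
def w(u,v): return np.array([X1-v/S,Y1-u/S])
def px(x,y): return (int((Y1-y)*S),int((X1-x)*S))
def proj(f,p):
    P=f["camera_matrix"]@np.linalg.inv(f["cam_to_world"])[:3]; q=P@np.append(p,1); return q[:2]/q[2]
def blob(img,lo,hi,near=None,minA=500):
    h=cv2.cvtColor(img,cv2.COLOR_RGB2HSV); m=cv2.inRange(h,lo,hi)
    n,l,st,c=cv2.connectedComponentsWithStats(m)
    return [(w(*c[i]),st[i,4]/S/S*1e6,np.array([st[i,2],st[i,3]])/S*1e3) for i in range(1,n) if st[i,4]>minA], m
E
python3 - <<'E'
from h import *
for c in ["scene","top"]:
    f=r.grab_frame(c)
    im=rect(f,0.022); cv2.imwrite(f"pics/rect_{c}.png",cv2.resize(im[:,:,::-1],None,fx=.85,fy=.85))
    for n,z,lo,hi in [("amber",.028,(8,120,60),(22,255,255)),("blue",.028,(110,120,40),(135,255,255)),("cellwhite",.015,(0,0,100),(180,60,255)),("yellow",.006,(24,120,60),(35,255,255)),("red",.027,(0,150,60),(7,255,255))]:
        b,_=blob(rect(f,z),lo,hi)
        print(c,n,[(x.round(4),round(a),s.round(1)) for x,a,s in b if a<5000 and a>100])
E
```

```text
scene amber [(array([0.6201, 0.095 ]), 626, array([32.5, 33.5])), (array([0.5839, 0.1888]), 1374, array([42.5, 42. ]))]
scene blue [(array([0.5573, 0.0535]), 1281, array([40.5, 42. ]))]
scene cellwhite [(array([0.6549, 0.0893]), 859, array([101. ,  15.5])), (array([0.6187, 0.0626]), 454, array([24., 24.])), (array([0.5826, 0.1925]), 279, array([51., 50.])), (array([0.5722, 0.1246]), 1928, array([51. , 49.5])), (array([0.554 , 0.0573]), 355, array([51.5, 49. ]))]
scene yellow [(array([0.514 , 0.3174]), 1974, array([51., 51.]))]
scene red [(array([0.5195, 0.1347]), 998, array([40.5, 66. ]))]
top amber [(array([0.583 , 0.1887]), 1264, array([41. , 40.5]))]
top blue [(array([0.6298, 0.3923]), 616, array([19., 44.])), (array([0.5566, 0.0537]), 1301, array([40.5, 41. ]))]
top cellwhite [(array([0.5851, 0.1911]), 357, array([49. , 49.5])), (array([0.5736, 0.1235]), 2023, array([50.5, 50.5])), (array([0.5564, 0.0545]), 310, array([49., 49.])), (array([0.5164, 0.1503]), 128, array([ 9.5, 34. ])), (array([0.511 , 0.1219]), 129, array([ 9.5, 34. ]))]
top yellow [(array([0.6205, 0.0987]), 445, array([30. , 29.5])), (array([0.5103, 0.3192]), 1782, array([48.5, 47. ]))]
top red [(array([0.5191, 0.1333]), 905, array([30., 46.]))]
```

View pics/rect_top.png

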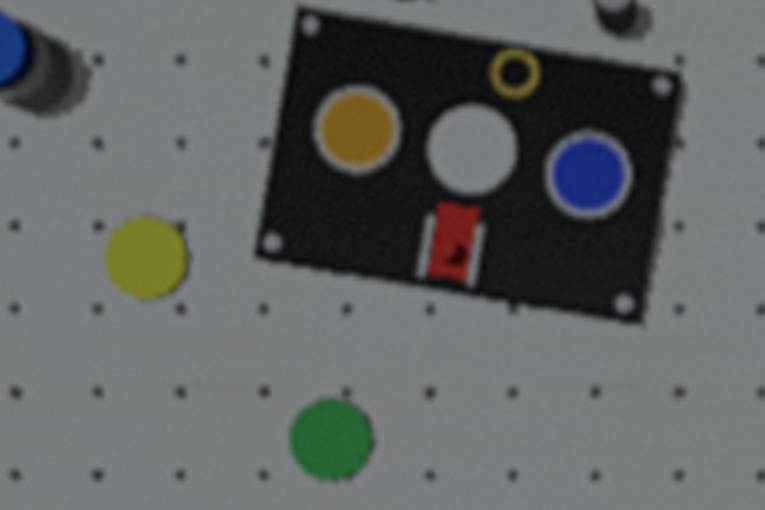

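View pics/rect_scene.png

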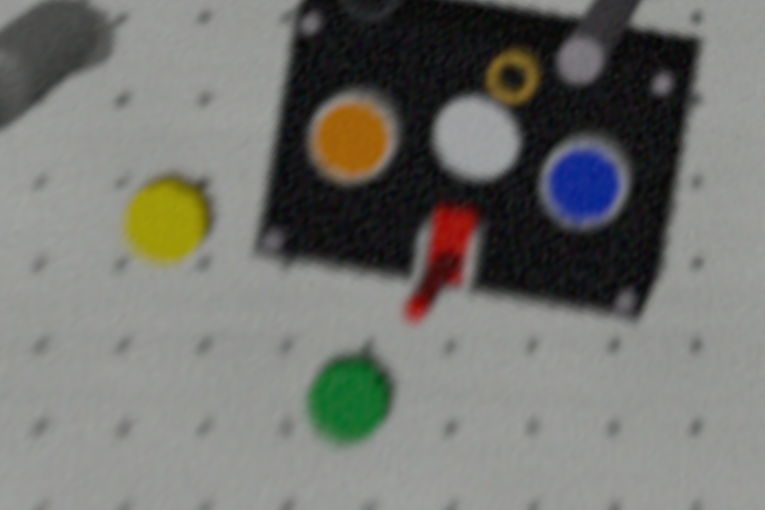

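```bash
cat >> h.py <<'E'
yaw=np.deg2rad(-9.85); EX=np.array([np.cos(yaw),np.sin(yaw),0]); EY=np.array([-np.sin(yaw),np.cos(yaw),0]); C=np.array([.5732,.1237,0])
def P(x,y,z): return C+EX*x/1e3+EY*y/1e3+np.array([0,0,z/1e3])
def plate(p): d=np.asarray(p)-C; return np.array([d@EX,d@EY,d[2]])*1e3
def state():
    o=r.get_obs(); M=R.from_rotvec(o["orientation"]).as_matrix(); return o,M
def rel(target):  # cm in tool axes
    o,M=state(); return M.T@(target-o["tcp_pos"])*100
def show():
    o,M=state(); print("t",o["clock"],"tcp plate mm",plate(o["tcp_pos"]).round(1),"F",o["contact_force"].round(2),"w",round(o["grip_width"]*1e3,1),"tip",r.tip_extent)
    print("tool axes in plate:",[np.round([a@EX,a@EY,a[2]],3).tolist() for a in M.T])
E
python3 - <<'E'
from h import *
show(); o,M=state(); print(M.round(3))
print(np.degrees(np.arctan2(M[:,0]@EY,M[:,0]@EX)))
for y in (110,): print(rel(P(-1,y,120)))
E
```

```text
t 1.3 tcp plate mm [-418.8  443.5  245.3] F [ 0.19  0.46 -0.73] w 85.8 tip 0.014
tool axes in plate: [[0.185, 0.983, 0.0], [-0.0, 0.0, -1.0], [-0.983, 0.185, 0.0]]
[[ 0.35  -0.    -0.937]
 [ 0.937  0.     0.35 ]
 [ 0.    -1.     0.   ]]
79.3497227260944
[-25.04864904  12.53019803 -47.22743277]
```

>>> send_rows(
  plan=[
    [-2.09,0.5,-3.94,0,0.35],
    [-2.09,0.5,-3.94,0,0.35],
    [-2.09,0.5,-3.94,0,0.35],
    [-2.09,0.5,-3.94,0,0.35],
    [-2.09,0.5,-3.94,0,0.35],
    [-2.09,0.5,-3.94,0,0.35],
    [-2.09,0.5,-3.94,0,0.35],
    [-2.09,0.5,-3.94,0,0.35],
    [-2.09,0.5,-3.94,0,0.35],
    [-2.09,0.5,-3.94,0,0.35],
    [-2.09,0.5,-3.94,0,0.35],
    [-2.09,0.5,-3.94,0,0.35],
  ],
)

```text
clock: 2.8
tcp_pos: [0.5924, 0.2308, 0.1853]
orientation: [-1.357, -0.942, 0.941]
contact_force: [0.5, 0.4, -0.5]
grip_width: 0.03
```

>>> send_rows(
  plan=[
    [0,0,0,9.92,0.35],
    [0,0,0,9.92,0.35],
    [0,0,0,9.92,0.35],
    [0,0,0,9.92,0.35],
    [0,0,0,9.92,0.35],
    [0,0,0,9.92,0.35],
    [0,0,0,9.92,0.35],
    [0,0,0,9.92,0.35],
    [0,0,0,0,0.35],
    [0,0,0,0,0.35],
  ],
)

```text
clock: 4.05
tcp_pos: [0.5914, 0.2319, 0.1853]
orientation: [-1.567, 0.132, -0.132]
contact_force: [-0.3, 0.2, -0.4]
grip_width: 0.0297
```

```bash
python3 - <<'E'
from h import *
show(); o,M=state()
print(np.degrees(np.arctan2(M[:,0]@EY,M[:,0]@EX)))
print(rel(P(-1,110,60)))
for c in ["scene","top"]:
    f=r.grab_frame(c); cv2.imwrite(f"pics/{c}1.png",f["image"][:,:,::-1])
a=cv2.imread("pics/scene1.png")[110:270,260:470]; cv2.imwrite("pics/scene1c.png",cv2.resize(a,None,fx=3.6,fy=3.6,interpolation=cv2.INTER_CUBIC))
E
```

```text
t 4.05 tcp plate mm [ -0.6 109.7 185.3] F [-0.26  0.18 -0.37] w 29.7 tip 0.014
tool axes in plate: [[1.0, 0.003, 0.0], [0.0, 0.0, -1.0], [-0.003, 1.0, 0.0]]
0.19152735356166542
[-0.03988476 12.53195888  0.02530608]
```

View pics/scene1c.png

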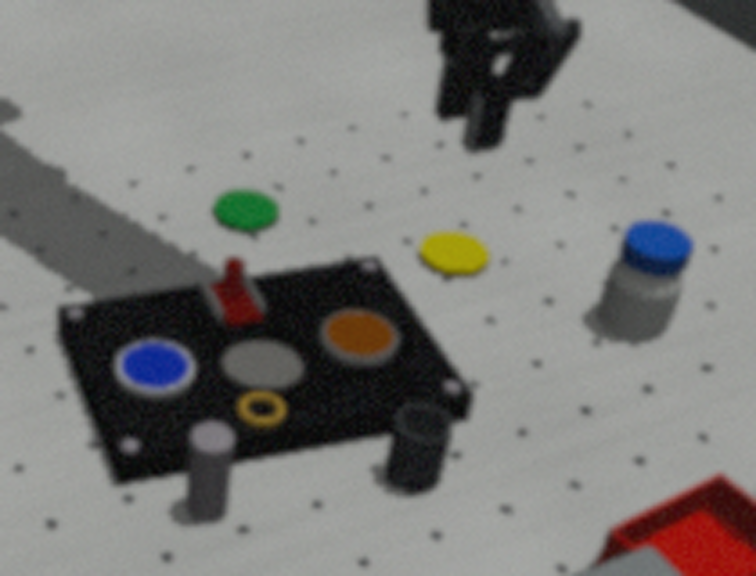

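View pics/top1.png

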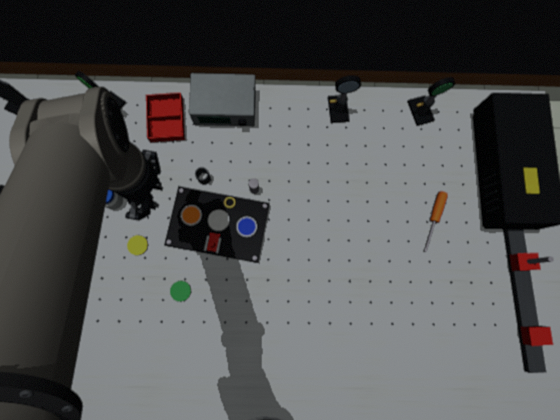

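>>> send_rows(
  plan=[
    [0,4.0,0,0,0.35],
    [0,4.0,0,0,0.35],
    [0,3.0,0,0,0.35],
    [0,2.0,0,0,0.35],
    [0,1.0,0,0,0.35],
    [0,0.5,0,0,0.35],
    [0,0,0,0,0.35],
    [0,0,0,0,0.35],
  ],
)

```text
clock: 5.15
tcp_pos: [0.592, 0.232, 0.0412]
orientation: [-1.566, 0.134, -0.136]
contact_force: [0.4, 0.9, -0.6]
grip_width: 0.0298
```

```bash
python3 - <<'E'
from h import *
show(); o,M=state()
f=r.grab_frame("scene"); im=f["image"].copy()
a=im[150:260,290:420]; a=cv2.resize(a,None,fx=6,fy=5.4,interpolation=cv2.INTER_CUBIC)
for z in (22,): 
  for y in (99,121):
    for x in (-15,15): 
      q=proj(f,P(x-1,y,o["tcp_pos"][2]*1e3-14)); print(q)
      cv2.circle(a,(int((q[0]-290+.5)*6),int((q[1]-150+.5)*5.4)),3,(0,255,0),-1)
cv2.imwrite("pics/s2.png",a[:,:,::-1])
E
```

```text
t 5.15 tcp plate mm [ -0.  109.9  41.2] F [ 0.39  0.92 -0.56] w 29.8 tip 0.014
tool axes in plate: [[1.0, -0.0, 0.001], [0.001, 0.001, -1.0], [0.0, 1.0, 0.001]]
[369.84589618 196.16150452]
[375.22198991 204.03142246]
[378.36892052 194.73450479]
[383.92390475 202.53402069]
```

View pics/s2.png

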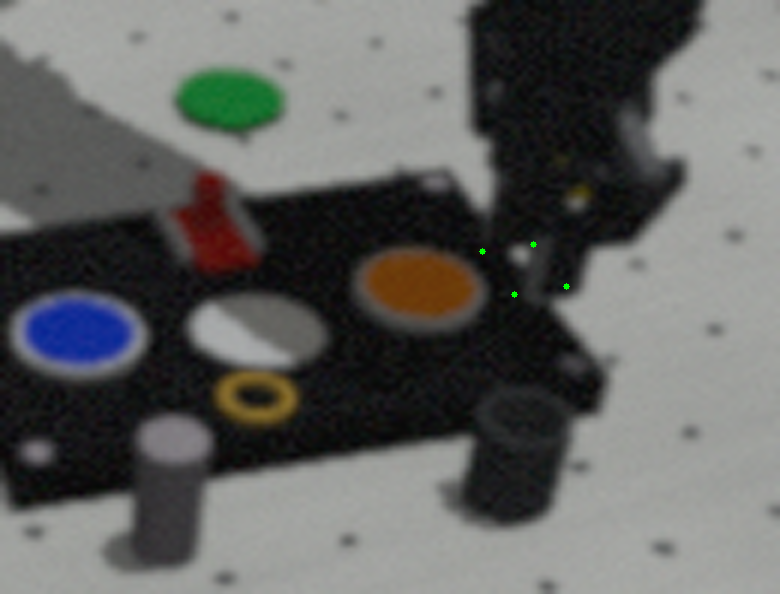

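>>> send_rows(
  plan=[
    [0,0.2,0,0,0.35],
    [0,0.1,0,0,0.35],
    [0,0.1,0,0,0.35],
    [0,0,0,0,0.35],
    [0,0,0,0,0.35],
  ],
)

```text
clock: 5.82
tcp_pos: [0.5914, 0.2318, 0.0363]
orientation: [-1.567, 0.135, -0.135]
contact_force: [0.7, -1.0, 0.3]
grip_width: 0.03
```

>>> send_rows(
  plan=[
    [0,0.1,0,0,0.35],
    [0,0,0,0,0.35],
  ],
)

```text
clock: 6.08
tcp_pos: [0.5916, 0.2318, 0.0357]
orientation: [-1.566, 0.135, -0.135]
contact_force: [-1.3, -0.8, 5.2]
grip_width: 0.0295
```

```bash
python3 - <<'E'
from h import *
show(); o,M=state()
f=r.grab_frame("scene"); im=f["image"].copy()
a=im[150:260,290:420]; a=cv2.resize(a,None,fx=6,fy=5.4,interpolation=cv2.INTER_CUBIC)
a=(255*(a/255.)**.5).astype('uint8')
cv2.imwrite("pics/s3.png",a[:,:,::-1])
E
```

```text
t 6.075 tcp plate mm [ -0.4 109.6  35.7] F [-1.26 -0.79  5.16] w 29.5 tip 0.014
tool axes in plate: [[1.0, -0.0, 0.0], [0.0, 0.0, -1.0], [0.0, 1.0, 0.0]]
```

View pics/s3.png

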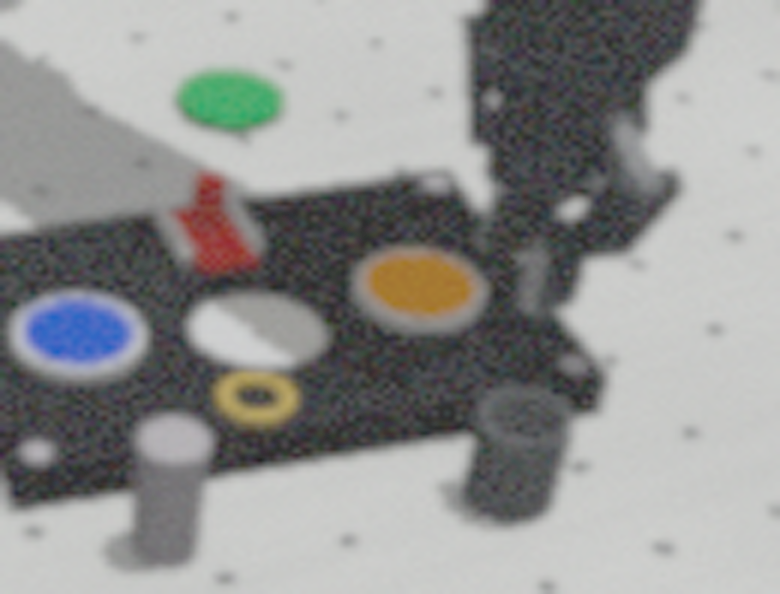

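>>> send_rows(
  plan=[
    [0,-0.2,0,0,0.35],
    [0,0,0,0,0.35],
    [0,0,-0.3,0,0.35],
    [0,0,-0.3,0,0.35],
    [0,0,-0.3,0,0.35],
    [0,0,-0.3,0,0.35],
    [0,0,-0.3,0,0.35],
    [0,0,-0.3,0,0.35],
    [0,0,-0.3,0,0.35],
    [0,0,-0.3,0,0.35],
    [0,0,-0.3,0,0.35],
    [0,0,0,0,0.35],
  ],
)

```text
clock: 7.62
tcp_pos: [0.5868, 0.2047, 0.0373]
orientation: [-1.567, 0.136, -0.135]
contact_force: [0.4, -0.4, -1.4]
grip_width: 0.0302
```

```bash
cat >> h.py <<'E'
def look(name):
    show()
    f=r.grab_frame("scene"); im=f["image"]
    a=im[150:260,290:420]; a=cv2.resize(a,None,fx=6,fy=5.4,interpolation=cv2.INTER_CUBIC)
    a=(255*(a/255.)**.5).astype('uint8'); cv2.imwrite(f"pics/{name}.png",a[:,:,::-1])
    for cam in ("scene","top"):
        f=r.grab_frame(cam)
        for n,lo,hi in (("amber",(6,120,40),(22,255,255)),("blue",(110,120,30),(135,255,255)),("red",(0,150,40),(5,255,255))):
            b,_=blob(rect(f,.028 if n!="red" else .027),lo,hi)
            print(cam,n,[(plate([*x,0])[:2].round(1).tolist(),round(a),s.round(1).tolist()) for x,a,s in b if 250<a<2500 and np.linalg.norm(plate([*x,0])[:2])<100])
E
python3 -c "
from h import *
look('s4')"
```

```text
t 7.625 tcp plate mm [-0.5 82.2 37.3] F [ 0.42 -0.41 -1.43] w 30.2 tip 0.014
tool axes in plate: [[1.0, -0.001, -0.0], [-0.0, -0.0, -1.0], [0.001, 1.0, -0.0]]
scene amber [([51.6, -20.6], 793, [34.5, 35.5]), ([0.1, 51.7], 1414, [42.0, 44.5])]
scene blue [([-3.6, -71.9], 1286, [40.5, 41.5])]
scene red [([-55.0, 0.9], 863, [39.5, 65.5])]
top amber [([-0.7, 51.7], 1370, [41.5, 42.5])]
top blue [([-4.4, -71.8], 1295, [40.5, 40.5])]
top red [([-55.4, -0.1], 926, [30.5, 46.5])]
```

View pics/s4.png

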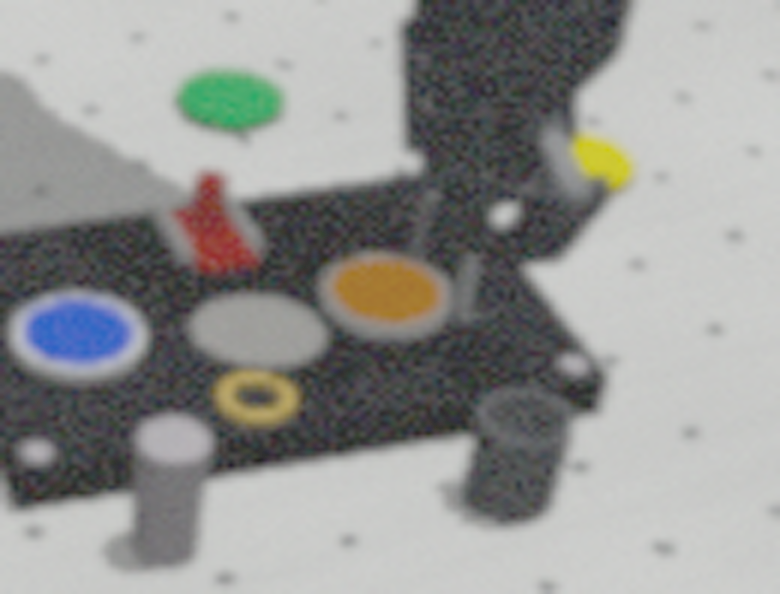

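>>> send_rows(
  plan=[
    [0,0,-0.3,0,0.35],
    [0,0,-0.3,0,0.35],
    [0,0,-0.3,0,0.35],
    [0,0,-0.3,0,0.35],
    [0,0,-0.3,0,0.35],
    [0,0,-0.3,0,0.35],
    [0,0,-0.3,0,0.35],
    [0,0,-0.3,0,0.35],
    [0,0,-0.3,0,0.35],
    [0,0,-0.3,0,0.35],
    [0,0,-0.3,0,0.35],
    [0,0,0,0,0.35],
  ],
)

```text
clock: 9.28
tcp_pos: [0.5811, 0.1722, 0.0373]
orientation: [-1.567, 0.136, -0.136]
contact_force: [-0.1, 0.0, -0.1]
grip_width: 0.0298
```

```bash
python3 -c "
from h import *
look('s5')"
```

```text
t 9.275 tcp plate mm [-0.5 49.2 37.3] F [-0.13  0.04 -0.07] w 29.8 tip 0.014
tool axes in plate: [[1.0, -0.001, -0.0], [-0.0, -0.0, -1.0], [0.001, 1.0, -0.0]]
scene amber [([52.6, -20.1], 756, [34.5, 35.5]), ([-0.1, 19.0], 1416, [43.5, 43.0])]
scene blue [([-3.7, -71.8], 1288, [40.0, 41.5])]
scene red [([-53.4, 0.7], 920, [39.5, 64.5])]
top amber [([-0.7, 18.8], 1358, [42.5, 42.0])]
top blue [([-4.4, -71.7], 1300, [40.5, 41.0])]
top red [([-55.4, -0.1], 954, [30.5, 46.0])]
```

View pics/s5.png

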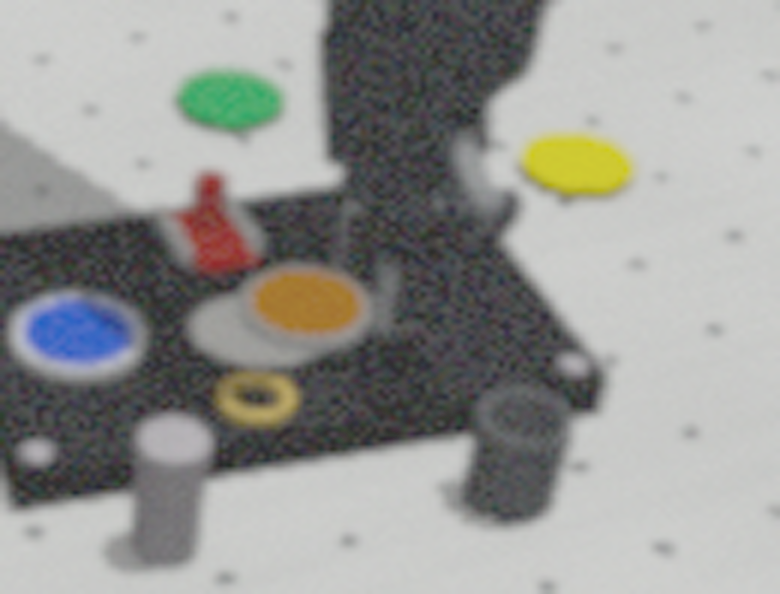

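>>> send_rows(
  plan=[
    [0,0,-0.15,0,0.35],
    [0,0,-0.15,0,0.35],
    [0,0,-0.15,0,0.35],
    [0,0,-0.15,0,0.35],
    [0,0,-0.15,0,0.35],
    [0,0,-0.15,0,0.35],
    [0,0,-0.15,0,0.35],
    [0,0,-0.15,0,0.35],
    [0,0,-0.15,0,0.35],
    [0,0,-0.15,0,0.35],
    [0,0,0,0,0.35],
  ],
)

```text
clock: 10.8
tcp_pos: [0.5785, 0.1576, 0.0373]
orientation: [-1.567, 0.135, -0.135]
contact_force: [0.3, -0.3, 0.7]
grip_width: 0.0299
```

>>> send_rows(
  plan=[
    [0,0,-0.1,0,0.35],
    [0,0,-0.1,0,0.35],
    [0,0,-0.1,0,0.35],
    [0,0,0,0,0.35],
  ],
)

```text
clock: 11.3
tcp_pos: [0.578, 0.1548, 0.0373]
orientation: [-1.567, 0.135, -0.135]
contact_force: [-0.7, 0.0, -0.1]
grip_width: 0.0298
```

```bash
python3 -c "
from h import *
look('s6')"
```

```text
t 11.3 tcp plate mm [-0.5 31.5 37.3] F [-0.72  0.03 -0.09] w 29.8 tip 0.014
tool axes in plate: [[1.0, -0.0, 0.0], [0.0, -0.0, -1.0], [0.0, 1.0, -0.0]]
scene amber [([52.0, -20.5], 794, [35.0, 35.5]), ([4.1, 0.0], 1542, [46.0, 44.5])]
scene blue [([-3.7, -71.9], 1278, [40.0, 41.0])]
scene red [([-54.7, 0.7], 854, [39.5, 64.0])]
top amber [([-0.9, 1.5], 1387, [44.0, 41.5])]
top blue [([-4.4, -71.7], 1299, [40.5, 40.5])]
top red [([-55.5, -0.2], 934, [30.5, 46.0])]
```

View pics/s6.png

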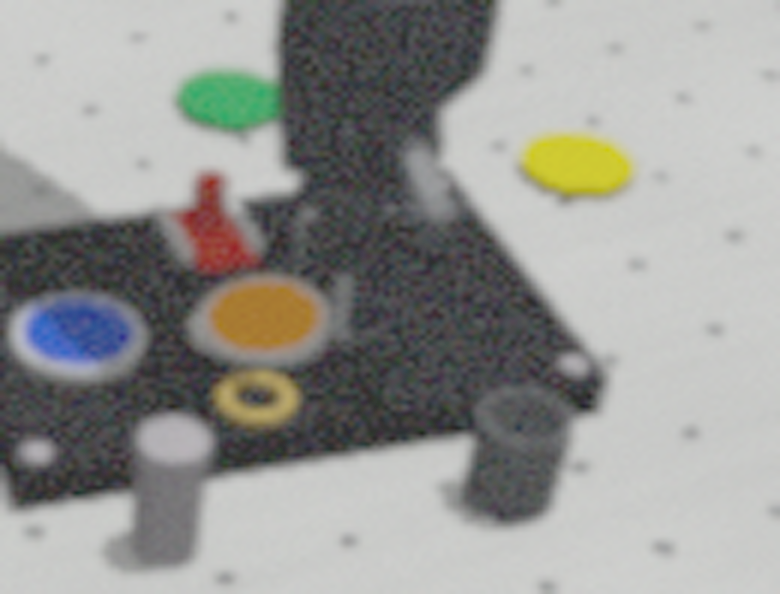

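>>> send_rows(
  plan=[
    [0,0,0.3,0,0.35],
    [0,-0.5,0.4,0,0.35],
    [0,-2.0,0,0,0.35],
    [0,-3.0,0,0,0.35],
    [0,-3.0,0,0,0.2],
    [0,0,0,0,0],
  ],
)

```text
clock: 12.2
tcp_pos: [0.5813, 0.1622, 0.1261]
orientation: [-1.564, 0.131, -0.14]
contact_force: [0.3, 0.4, -0.4]
grip_width: 0.0008
```

```bash
cat >> h.py <<'E'
def amberz():
    for z in (.021,.024,.028):
        out=[]
        for cam in ("scene","top"):
            f=r.grab_frame(cam) if z==.021 else FR[cam]; FR[cam]=f
            b,_=blob(rect(f,z),(6,120,40),(22,255,255))
            out+= [(plate([*x,0])[:2].round(1).tolist(),round(a),s.round(1).tolist()) for x,a,s in b if a>1000]
        print(z,out)
FR={}
E
python3 -c "
from h import *
look('s7');amberz()
im=rect(FR['top'],.021)[100:300,400:700]; cv2.imwrite('pics/t7.png',cv2.resize(im,None,fx=2.6,fy=2.6)[:,:,::-1])"
```

```text
t 12.2 tcp plate mm [  1.4  39.3 126.1] F [ 0.25  0.37 -0.44] w 0.8 tip 0.014
tool axes in plate: [[1.0, -0.001, 0.005], [0.005, 0.003, -1.0], [0.0, 1.0, 0.003]]
scene amber [([51.5, -20.6], 802, [34.5, 35.5]), ([4.0, 0.0], 1543, [45.5, 45.0])]
scene blue [([-3.7, -71.8], 1268, [40.0, 41.5])]
scene red [([-50.5, -0.1], 819, [34.0, 53.0])]
top amber [([-1.1, 1.0], 1352, [42.0, 41.5])]
top blue [([-4.3, -71.7], 1300, [40.5, 41.0])]
top red [([-55.6, -0.2], 947, [30.5, 46.0])]
0.021 [([-3.5, 3.6], 1575, [46.0, 45.0]), ([0.0, 2.1], 1374, [42.5, 42.0])]
0.024 [([-0.3, 2.1], 1557, [46.0, 44.5]), ([-0.5, 1.6], 1365, [42.0, 42.0])]
0.028 [([4.0, 0.1], 1537, [45.5, 44.5]), ([-1.1, 1.0], 1354, [42.0, 41.5])]
```

View pics/s7.png

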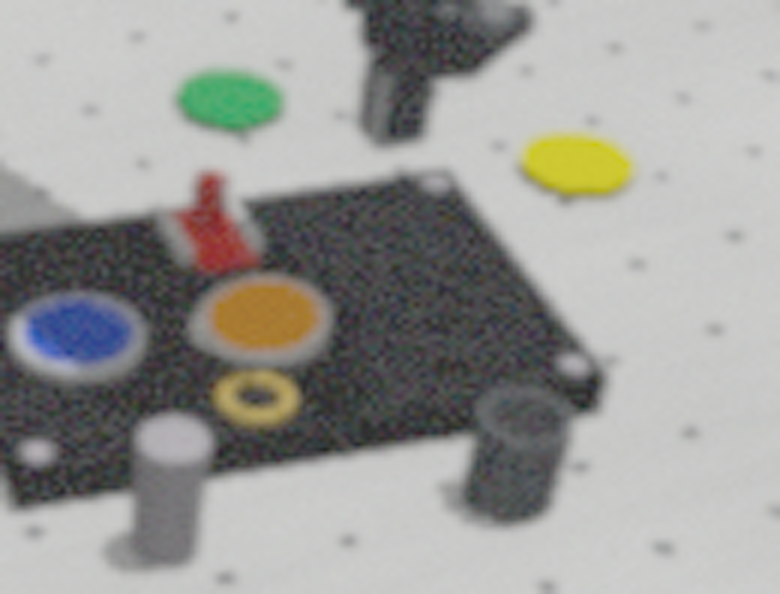

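View pics/t7.png

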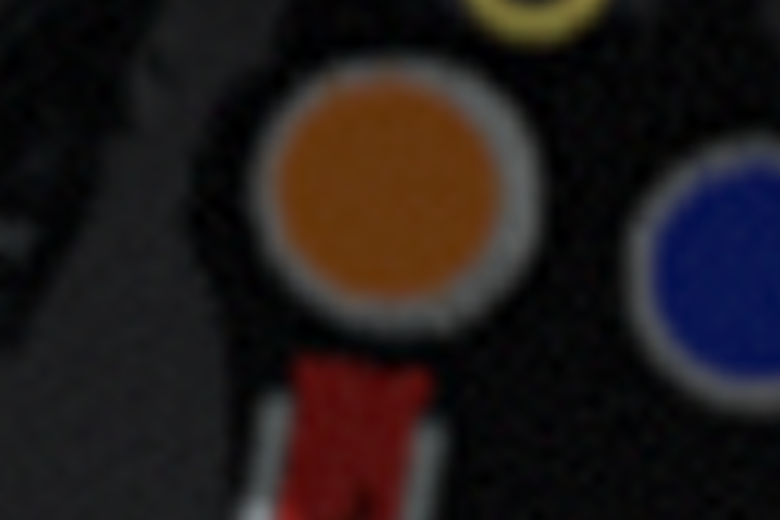

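The two-camera height puts the amber filter's centre about 3.5 mm above home. It is tilted, with its rear edge still on the rim, so it needs a little more push.

>>> send_rows(
  plan=[
    [0,0,0,0,0.35],
    [0,0,0,0,0.35],
    [0,0,0,0,0.35],
  ],
)

```text
clock: 12.82
tcp_pos: [0.5792, 0.1617, 0.122]
orientation: [-1.567, 0.135, -0.135]
contact_force: [0.2, 0.6, -0.6]
grip_width: 0.0299
```

```bash
python3 -c "
from h import *
show();print(rel(P(-.2,38.5,38)))"
```

```text
t 12.825 tcp plate mm [ -0.6  38.5 122. ] F [ 0.23  0.64 -0.55] w 29.9 tip 0.014
tool axes in plate: [[1.0, -0.0, -0.0], [-0.0, -0.0, -1.0], [0.0, 1.0, -0.0]]
[4.60350359e-02 8.40480892e+00 2.75196923e-03]
```

>>> send_rows(
  plan=[
    [0,3.0,0,0,0.35],
    [0,3.0,0,0,0.35],
    [0,1.5,0,0,0.35],
    [0,0.8,0,0,0.35],
    [0,0.1,0,0,0.35],
    [0,0,0,0,0.35],
    [0,0,0,0,0.35],
  ],
)

```text
clock: 13.7
tcp_pos: [0.5797, 0.162, 0.0391]
orientation: [-1.566, 0.134, -0.136]
contact_force: [-0.4, 0.2, 0.6]
grip_width: 0.0298
```

>>> send_rows(
  plan=[
    [0,0,-0.3,0,0.35],
    [0,0,-0.3,0,0.35],
    [0,0,-0.1,0,0.35],
    [0,0,-0.1,0,0.35],
    [0,0,-0.1,0,0.35],
    [0,0,-0.1,0,0.35],
    [0,0,0,0,0.35],
    [0,0,0,0,0.35],
  ],
)

```text
clock: 14.7
tcp_pos: [0.5775, 0.152, 0.0383]
orientation: [-1.567, 0.135, -0.135]
contact_force: [-0.3, -0.7, -0.4]
grip_width: 0.0298
```

```bash
python3 -c "
from h import *
look('s8');amberz()"
```

```text
t 14.7 tcp plate mm [-0.6 28.6 38.3] F [-0.28 -0.75 -0.41] w 29.8 tip 0.014
tool axes in plate: [[1.0, -0.0, -0.0], [-0.0, 0.0, -1.0], [0.0, 1.0, 0.0]]
scene amber [([51.7, -20.7], 790, [34.5, 35.5]), ([7.2, -1.7], 1428, [42.5, 44.5])]
scene blue [([-3.6, -71.9], 1266, [40.0, 41.5])]
scene red [([-54.0, 0.7], 934, [39.0, 65.0])]
top amber [([-1.6, 0.6], 1356, [43.0, 41.5])]
top blue [([-4.3, -71.7], 1299, [41.0, 41.5])]
top red [([-55.5, -0.1], 928, [30.5, 45.5])]
0.021 [([-0.5, 1.8], 1476, [43.0, 46.0]), ([-0.5, 1.8], 1376, [43.0, 42.0])]
0.024 [([2.7, 0.3], 1457, [43.0, 45.5]), ([-1.0, 1.3], 1367, [43.0, 42.0])]
0.028 [([7.0, -1.6], 1442, [42.5, 45.5]), ([-1.6, 0.6], 1356, [43.0, 41.5])]
```

View pics/s8.png

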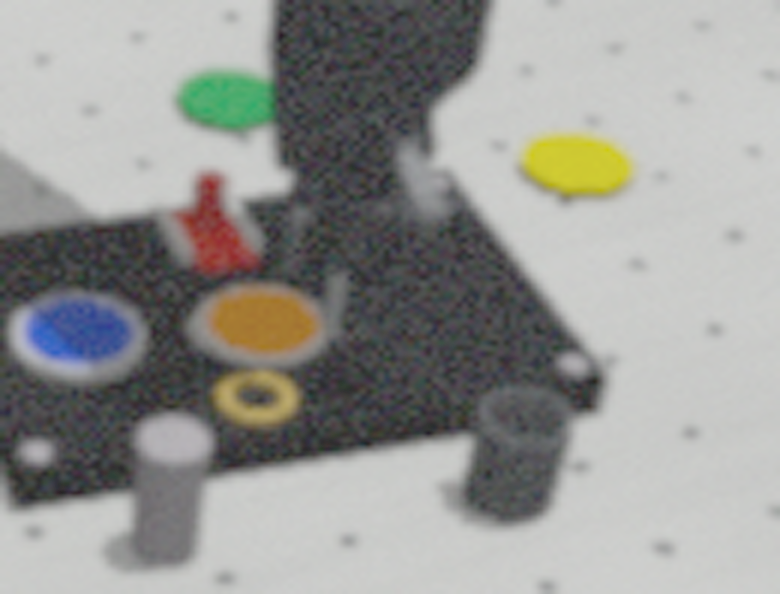

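>>> send_rows(
  plan=[
    [0,0,0.3,0,0.35],
    [0,-0.5,0.3,0,0.35],
    [0,-2.0,0,0,0.35],
    [0,-3.0,0,0,0.2],
    [0,-3.0,0,0,0],
    [0,0,0,0,0],
    [0,0,0,0,0],
    [0,0,0,0,0],
  ],
)

```text
clock: 15.95
tcp_pos: [0.5779, 0.1577, 0.1227]
orientation: [-1.567, 0.136, -0.134]
contact_force: [-0.6, 0.2, 0.1]
grip_width: 0.0
```

```bash
python3 -c "
from h import *
look('s9');amberz()
for c in ('scene','top'):
  d=r.recognise(c,'keeper_post'); print(c,[(x['p'],x['rect']) for x in d])
for q in (0,3,6):
  for c in ('scene','top'):
    print(q,c,proj(FR[c],P(-68+q,0,53)).round(1),proj(FR[c],P(-68+q,0,27)).round(1),'tip',proj(FR[c],P(-40+q,0,27)).round(1))
im=FR['top']['image'][185:275,155:275]; im=(255*(im/255.)**.6).astype('uint8'); cv2.imwrite('pics/t9.png',cv2.resize(im,None,fx=6.5,fy=6.5,interpolation=cv2.INTER_CUBIC)[:,:,::-1])
"
```

```text
t 15.95 tcp plate mm [ -1.1  34.3 122.7] F [-0.64  0.17  0.07] w 0.0 tip 0.014
tool axes in plate: [[1.0, -0.0, -0.001], [-0.001, -0.001, -1.0], [0.0, 1.0, -0.001]]
scene amber [([51.0, -20.3], 785, [34.5, 35.5]), ([7.1, -1.7], 1423, [41.5, 45.5])]
scene blue [([-3.7, -71.7], 1240, [40.0, 41.0])]
scene red [([-50.2, -0.3], 799, [30.5, 48.0])]
top amber [([-1.7, 0.4], 1337, [41.0, 41.5])]
top blue [([-4.4, -71.6], 1291, [40.5, 41.0])]
top red [([-55.4, -0.2], 947, [30.5, 46.0])]
0.021 [([-0.4, 1.8], 1466, [43.0, 47.0]), ([-0.6, 1.5], 1359, [41.5, 42.0])]
0.024 [([2.8, 0.3], 1450, [43.0, 47.0]), ([-1.1, 1.0], 1349, [41.0, 42.0])]
0.028 [([7.1, -1.7], 1429, [42.5, 46.5]), ([-1.7, 0.4], 1339, [41.0, 41.5])]
scene [(0.6, [319.1, 180.6, 330.3, 202.0])]
top []
0 scene [324.  180.8] [323.2 189.5] tip [327.  196.5]
0 top [210.  245.2] [211.6 246.4] tip [214. 235.]
3 scene [324.4 181.6] [323.6 190.2] tip [327.5 197.3]
3 top [210.3 243.9] [211.8 245.2] tip [214.3 233.8]
6 scene [324.8 182.3] [324. 191.] tip [327.9 198.1]
6 top [210.5 242.7] [212.1 244. ] tip [214.6 232.6]
```

View pics/s9.png

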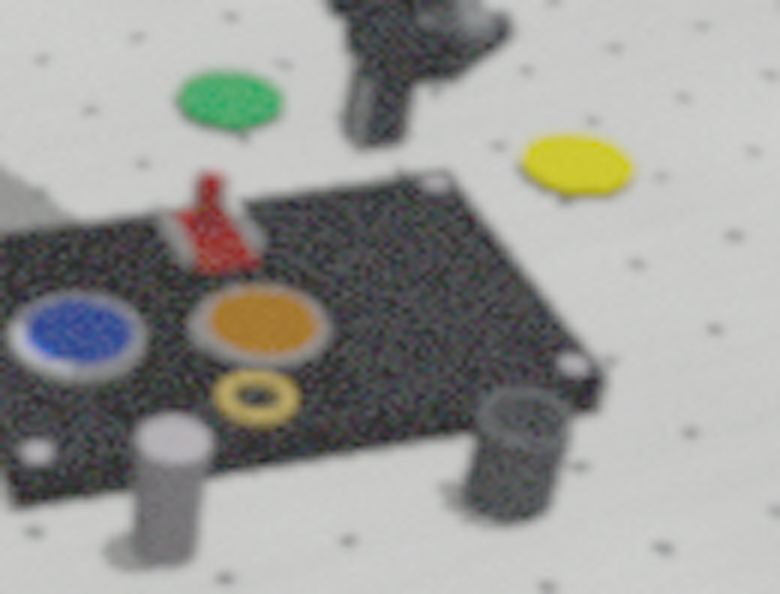

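View pics/t9.png

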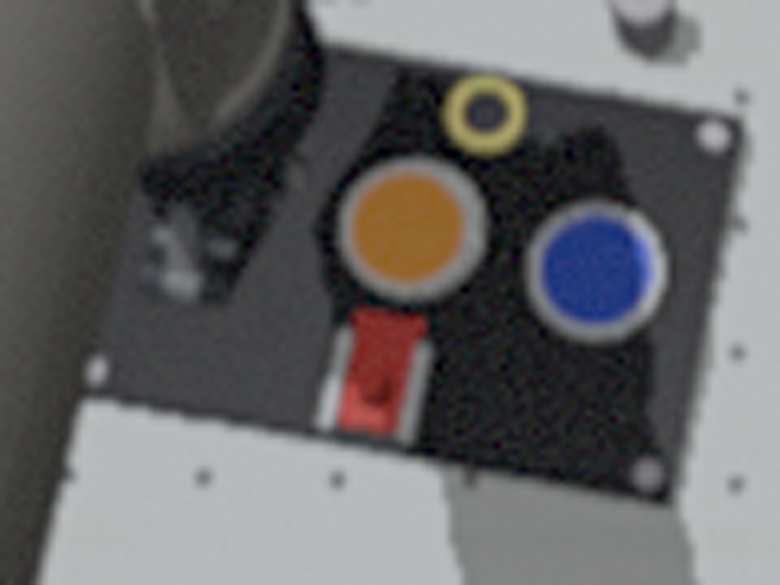

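Amber now triangulates to its home height (top at 21 mm) and lies flat in the cell. Next is the keeper: tip at about 4–5 mm of travel. I'll move the shut fingers behind its post.

>>> send_rows(
  plan=[
    [-3.0,0,-0.9,0,0],
    [-3.0,0,-0.9,0,0],
    [-3.0,0,-0.9,0,0],
    [-1.9,0,-0.7,0,0],
    [0,0,0,0,0],
    [0,2.5,0,0,0],
    [0,2.5,0,0,0],
    [0,1.5,0,0,0],
    [0,1.0,0,0,0],
    [0,0,0,0,0],
    [0,0,0,0,0],
  ],
)

```text
clock: 17.68
tcp_pos: [0.4659, 0.1432, 0.0488]
orientation: [-1.566, 0.135, -0.136]
contact_force: [0.1, 0.2, -0.6]
grip_width: 0.0001
```

```bash
python3 -c "
from h import *
look('s10')"
```

```text
t 17.675 tcp plate mm [-109.     0.8   48.8] F [ 0.06  0.16 -0.64] w 0.1 tip 0.014
tool axes in plate: [[1.0, -0.0, 0.001], [0.001, 0.001, -1.0], [0.0, 1.0, 0.001]]
scene amber [([51.7, -20.6], 789, [35.0, 36.0]), ([7.2, -1.7], 1378, [42.0, 43.5])]
scene blue [([-3.6, -71.8], 1286, [40.5, 41.5])]
scene red [([-52.6, 0.9], 978, [40.0, 65.5])]
top amber [([-1.8, 0.4], 1240, [40.0, 40.0])]
top blue [([-4.3, -71.8], 1296, [40.5, 40.5])]
top red [([-51.8, -4.0], 567, [21.5, 46.0])]
```

View pics/s10.png

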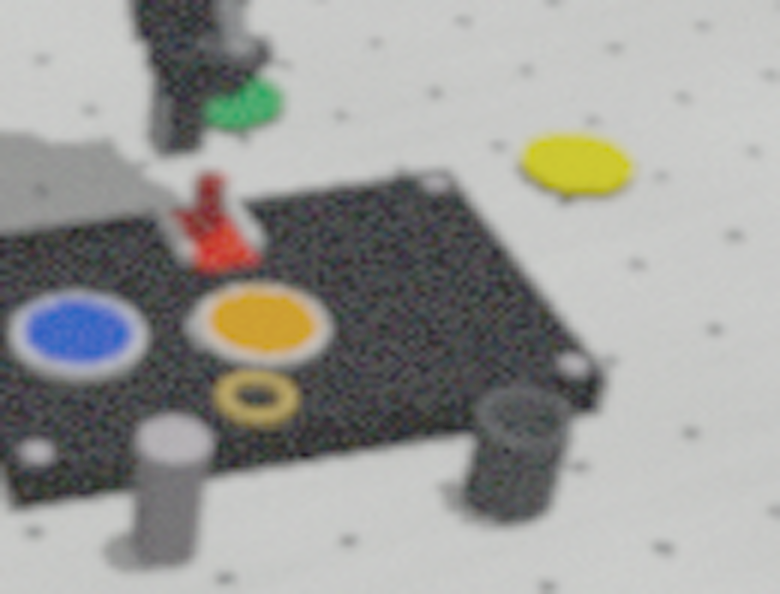

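>>> send_rows(
  plan=[
    [0.3,0,0,0,0],
    [0.3,0,0,0,0],
    [0.3,0,0,0,0],
    [0.3,0,0,0,0],
    [0.2,0,0,0,0],
    [0.2,0,0,0,0],
    [0.2,0,0,0,0],
    [0.2,0,0,0,0],
    [0.2,0,0,0,0],
    [0.2,0,0,0,0],
    [0.2,0,0,0,0],
    [0.2,0,0,0,0],
  ],
)

```text
clock: 19.32
tcp_pos: [0.4925, 0.1383, 0.0482]
orientation: [-1.567, 0.136, -0.134]
contact_force: [-2.6, 0.1, 1.8]
grip_width: 0.0002
```

>>> send_rows(
  plan=[
    [0.2,0,0,0,0],
    [0.2,0,0,0,0],
    [0.2,0,0,0,0],
    [0,0,0,0,0],
  ],
)

```text
clock: 19.82
tcp_pos: [0.4991, 0.1372, 0.0483]
orientation: [-1.567, 0.135, -0.135]
contact_force: [-0.8, 0.6, 0.0]
grip_width: -0.0002
```

```bash
python3 -c "
from h import *
look('s11')"
```

```text
t 19.825 tcp plate mm [-75.3   0.6  48.3] F [-0.85  0.61  0.02] w -0.2 tip 0.014
tool axes in plate: [[1.0, -0.0, 0.0], [0.0, 0.0, -1.0], [0.0, 1.0, 0.0]]
scene amber [([51.6, -20.6], 798, [34.5, 36.0]), ([7.0, -1.9], 1392, [41.5, 43.5])]
scene blue [([-3.8, -71.9], 1298, [40.5, 42.5])]
scene red [([-41.8, -0.3], 938, [31.0, 51.5])]
top amber [([-0.3, -2.9], 990, [35.0, 40.5])]
top blue [([-4.6, -71.8], 1308, [40.5, 42.0])]
top red []
```

View pics/s11.png

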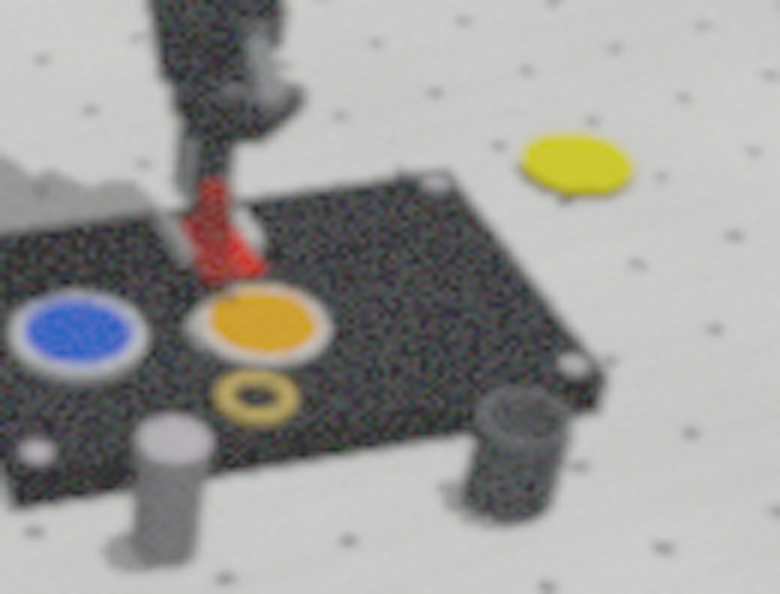

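>>> send_rows(
  plan=[
    [0.15,0,0,0,0],
    [0.15,0,0,0,0],
    [0.15,0,0,0,0],
    [0.15,0,0,0,0],
  ],
)

```text
clock: 20.48
tcp_pos: [0.5048, 0.1362, 0.0483]
orientation: [-1.567, 0.135, -0.135]
contact_force: [-2.1, 0.3, -0.0]
grip_width: 0.0
```

>>> send_rows(
  plan=[
    [0.15,0,0,0,0],
    [0.15,0,0,0,0],
  ],
)

```text
clock: 20.72
tcp_pos: [0.5078, 0.1357, 0.0483]
orientation: [-1.567, 0.135, -0.135]
contact_force: [-1.5, 0.6, 0.1]
grip_width: -0.0002
```

```bash
python3 -c "
from h import *
look('s12')
f=r.grab_frame('scene')
for q in (15,18,20,22):
    print(q,[((proj(f,P(x+q,y,27))-[290,150]+.5)*[6,5.4]).round() for x,y in ((-40,-12),(-40,12))])"
```

```text
t 20.725 tcp plate mm [-66.5   0.6  48.3] F [-1.55  0.55  0.11] w -0.2 tip 0.014
tool axes in plate: [[1.0, -0.0, -0.0], [-0.0, 0.0, -1.0], [0.0, 1.0, 0.0]]
scene amber [([51.8, -20.5], 798, [35.0, 35.5]), ([6.5, -1.9], 1422, [42.0, 45.5])]
scene blue [([-4.0, -71.8], 1306, [40.5, 41.5])]
scene red [([-42.7, 2.2], 1164, [42.0, 67.0])]
top amber [([-0.2, -5.1], 840, [31.5, 40.5])]
top blue [([-4.5, -71.8], 1305, [40.5, 41.0])]
top red []
15 [array([209., 279.]), array([267., 271.])]
18 [array([212., 284.]), array([270., 275.])]
20 [array([213., 287.]), array([272., 278.])]
22 [array([215., 289.]), array([273., 281.])]
```

View pics/s12.png

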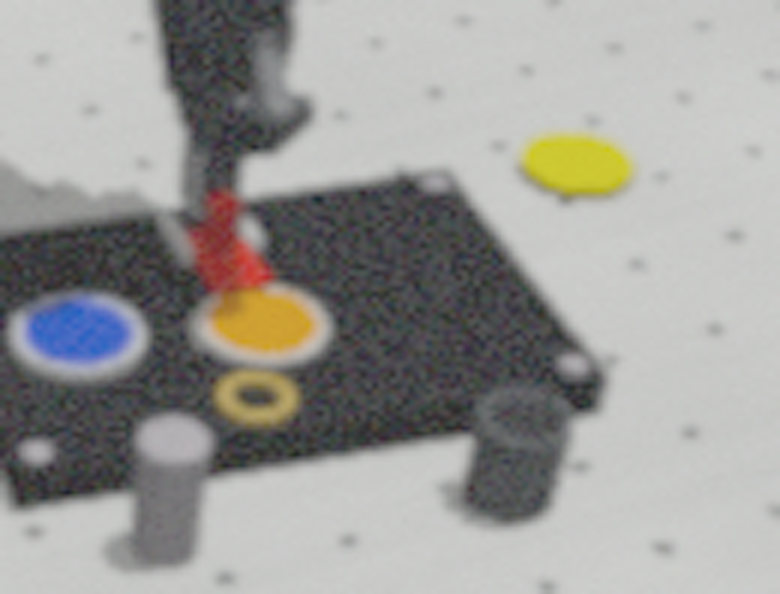

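>>> send_rows(
  plan=[
    [0.1,0,0,0,0],
    [0.1,0,0,0,0],
  ],
)

```text
clock: 21.18
tcp_pos: [0.5086, 0.1355, 0.0481]
orientation: [-1.567, 0.137, -0.133]
contact_force: [-6.6, 1.0, 4.1]
grip_width: 0.0004
```

>>> send_rows(
  plan=[
    [0.1,0,0,0,0],
    [0.1,0,0,0,0],
  ],
)

```text
clock: 21.42
tcp_pos: [0.5087, 0.1355, 0.0479]
orientation: [-1.567, 0.139, -0.13]
contact_force: [-11.2, 2.4, 9.0]
grip_width: -0.0003
```

At the stop: the force rises with no further motion. Backing off and retreating.

>>> send_rows(
  plan=[
    [-0.5,0,0,0,0],
    [-1.5,0,0,0,0],
    [-2.5,0,0,0,0],
    [-1.0,-3.0,0,0,0],
    [0,-5.0,0,0,0],
    [0,-5.0,0,0,0],
    [0,-4.0,5.0,0,0],
    [0,0,6.0,0,0],
    [0,0,6.0,0,0],
    [0,0,6.0,0,0],
    [0,0,0,0,0],
    [0,0,0,0,0],
  ],
)

```text
clock: 22.92
tcp_pos: [0.4963, 0.3689, 0.2169]
orientation: [-1.568, 0.135, -0.135]
contact_force: [-0.2, -0.7, 0.2]
grip_width: -0.0001
```

```bash
python3 -c "
from h import *
look('s13');amberz()
im=FR['top']['image'][185:275,155:275]; im=(255*(im/255.)**.6).astype('uint8'); cv2.imwrite('pics/t13.png',cv2.resize(im,None,fx=6.5,fy=6.5,interpolation=cv2.INTER_CUBIC)[:,:,::-1])
for q in (18,20,22):
    print(q,[((proj(FR['top'],P(x+q,y,27))-[155,185]+.5)*6.5).round() for x,y in ((-40,-12),(-40,12))])"
```

```text
t 22.925 tcp plate mm [-117.7  228.5  216.9] F [-0.17 -0.73  0.21] w -0.1 tip 0.014
tool axes in plate: [[1.0, -0.0, 0.0], [0.0, -0.001, -1.0], [0.0, 1.0, -0.001]]
scene amber [([51.5, -20.6], 758, [34.0, 36.0]), ([6.7, -1.7], 1406, [41.5, 45.0])]
scene blue [([-3.7, -71.9], 1287, [40.5, 42.0])]
scene red [([-40.5, 1.2], 1157, [44.5, 62.0])]
top amber [([-1.6, 0.3], 1234, [40.0, 39.5])]
top blue [([-4.4, -71.8], 1299, [40.5, 40.5])]
top red [([-39.4, -0.1], 940, [29.0, 43.5])]
0.021 [([-0.7, 1.7], 1431, [42.0, 45.0]), ([-0.5, 1.4], 1249, [40.0, 40.0])]
0.024 [([2.5, 0.2], 1418, [42.0, 44.5]), ([-0.9, 0.9], 1244, [40.0, 40.5])]
0.028 [([6.8, -1.8], 1399, [41.5, 44.5]), ([-1.6, 0.3], 1231, [40.0, 40.0])]
18 [array([429., 287.]), array([366., 275.])]
20 [array([430., 282.]), array([367., 270.])]
22 [array([431., 277.]), array([368., 265.])]
```

View pics/s13.png

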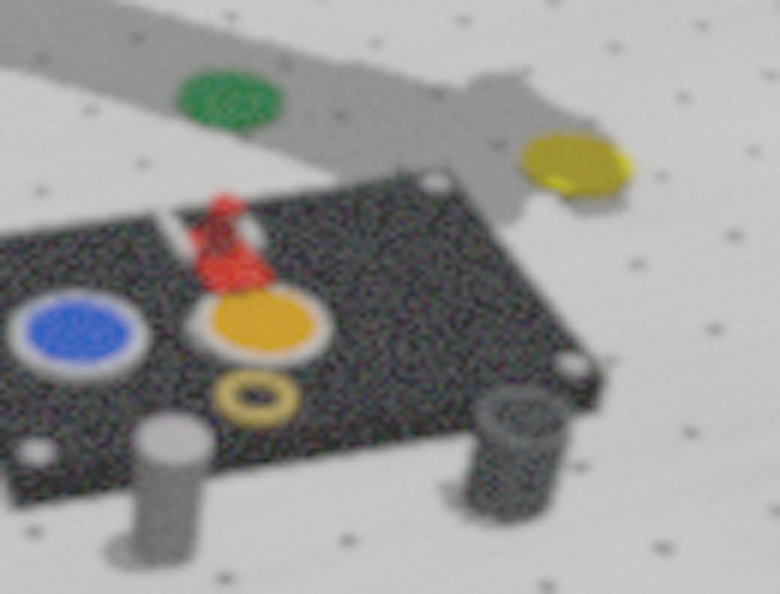

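View pics/t13.png

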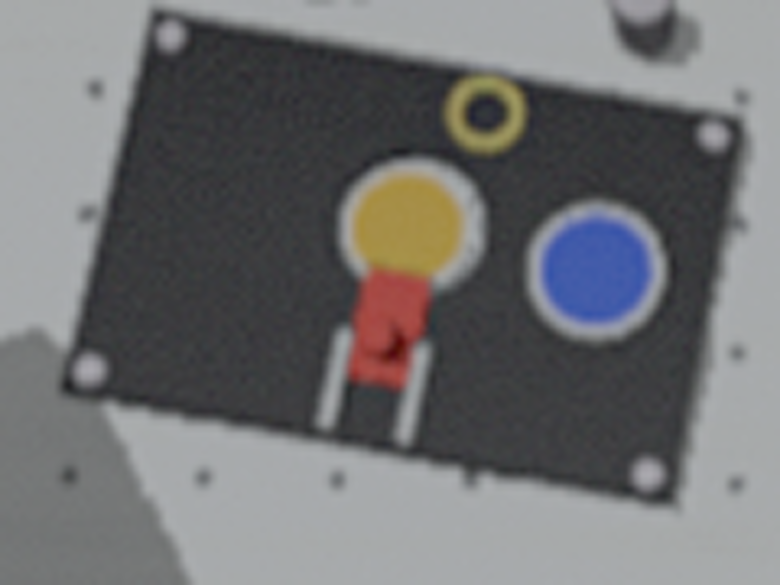

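```bash
python3 -c "
from h import *
print(r.hand_in()); show()"
```

```text
the job is handed in; nothing more can be done
None
the job is handed in; nothing more can be done
```

The amber filter is lying flat in the cell and the red keeper is closed over its edge. I handed the job in after about 23 s on the robot's clock, and the hand-in gives no verdict.

- **Amber filter:** I pushed it along the deck between two half-open fingertips, held about 1–2 mm above the deck after a light touch of about 5 N to find its height. The first push left it tilted on the rim: its centre measured about 3.5 mm too high. A second nudge dropped it in. Both cameras then agreed with its top at 21 mm, the height it should have when home. I moved the keeper only after that.
- **Keeper:** I pushed the post with the fingers shut until the force rose from about 1.5 N to 11 N with no further motion, so it was against the stop. The final image puts its travel at about 21 mm, ±1 mm. That fits the 22 mm stop but is no tighter than the camera calibration. An upward force of about 9 N also appeared at the stop, and I did not explain it.
- **Everything else:** The blue filter moved no more than measurement noise (about 0.1–0.2 mm). The retainer, post, tube and nearby discs look unchanged in the last pictures. I did not check the jar or screwdriver in a final image, but the arm did not go near the screwdriver and passed well above the jar's height.
- **Arm:** It finished about 0.2 m up and well to the side, touching nothing (force reading under 1 N).

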